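Clamp the pivot pin, then balance the press lever level above it

ROBOT

A 6-joint arm with a two-finger parallel gripper is mounted at the origin on the work surface. World frame = base frame: x ahead of the robot, y to its left, z up, the work surface at z = 0. Lengths are in mm, angles in rad, forces in N, time in s.
With the tool pointing down it reaches from about 225 to 725 mm from the base axis. Payload 3.1 kg.
Tool frame: the origin (TCP) lies midway between the tips of the shut fingers; the grasp point (between the pads) lies 19 mm behind it (env.grip_depth is the z of the grasp point in the tool frame, in mm); z points along the fingers, x is the direction in which the jaws open and shut, and the axes are right-handed (so a half turn about z gives the same grasp; the last joint's range is limited). The gripper opens to 85 mm and grips with 20 to 120 N. Pads are 22 mm wide; open, the fingers measure 114 mm over their backs; the gripper's body (76 mm by 85 mm) begins 54 mm behind the grasp point. The pads swing forward as they close: fully open they stand 13 mm farther back than shut.
Start: joints at [-1.409, 0.048, 0.099, 1.622, 0, 1.443], TCP at [150.009, -503.105, 231.312] pointing down, gripper open.
Joint ranges: [-2.91, 2.91], [-0.99, 1.94], [-1.21, 1.42], [-2.12, 2.29], [-1.49, 1.47], [-3.14, 3.14]. Speed limits (rad/s): [2.79, 2.79, 3.14, 3.14, 3.14, 3.14].

INTERFACE

Orientations are given as a unit quaternion [w, x, y, z].
In Python, from rig import env, eyes gives the robot as it stands.
- The arm moves only by the shell command python3 -m crank 'ROWS'. ROWS is JSON, a list of rows, each a list of 7 numbers: the opening in per cent of the stroke, from 0 (shut) to 100 (fully open), then the shift along the world's x, y, z in m, then the turn, a rotation vector about the world's x, y, z in rad. In form: [[claw, x, y, z, ax, ay, az], ...]. A call has 1 to 10 rows; each row is the pose to reach, as a shift and turn from the pose commanded when the call began; what a row does not reach only later rows make up. A row lasts 1/12 s, in which the tool goes at most 41.7 mm and 7.16 degrees, less where a joint would pass 70% of its speed; a pose out of reach is approached as far as the arm can. A call with a gripper value outside its range is refused whole. The fingers move at their own pace and stop on an object; the grip force is fixed at half the most. Time passes only in rows, so rows that repeat a pose let the fingers close. It gives the time, the measured TCP pose, the force and the opening at its end, in the units of the state.
- env.sense(): the state, without advancing time (a new reading comes with each control period).
- eyes.snapshot(name): name is "side" or "top" or "wrist"; returns a dict with "pixels" (480x640x3 uint8, blue, green, red), "fx", "fy", "cx", "cy" (pixels), "k1" (the pictures are not rectified: a ray, as slopes to the right and down, at radius r is drawn at 1 + k1 r^2 times it, then the intrinsics apply), "R" (3x3) and "t" (3): a world point X has camera coordinates R X + t; the wrist camera has in their place "hand_eye" (4x4, takes a point from camera to tool coordinates, whose origin is the TCP and whose axes are the tool frame's). Camera axes: x right, y down, z forward; pixel columns grow to the right and rows downward; lengths in mm; the calibration is good to about 2 mm. A picture is of the moment at which its call begins: read the wrist's pose just before it. There is no depth.
- env.hand_in(): hands the job in, once; it reports no verdict.
The state is a dict: "time": time; "joint_pos": joint angles; "joint_vel": joint speeds; "joint_efforts": joint torques, N m; "tool_pos": TCP position; "orientation": TCP orientation; "ft_force": force on the tool from outside, world axes, zero at the start; "moment": the same for the moment, N m; "finger_gap": finger opening in mm.
Only numpy, scipy, OpenCV 4.12 (cv2) and the standard library are available. Lean on these libraries where they do the work, as an engineer would, in place of code of your own. Each camera call takes 0.05 s, during which the arm holds its last target.

TASK

At the repair corner of the art shop, turn the sleeve of the small upright chuck clockwise (seen from above) until its three jaws grip the steel pin standing loosely in it, and let go of the sleeve. Then pick up the cast lever at its balance point and hold it level with the bore of its heavy hub centred over the pin, about 25 mm above the pin's top and touching nothing but your gripper, so that I can slip washers in between. Finish while still holding it there, and leave everything else on the bench where it is.

Things in the scene. Friction and masses are not known exactly. Their poses are not given: they have to be found in the camera images.
- chuck: fixed steel fixture chuck standing jaws-up on the bench; origin on its axis, on the bench surface; z up. Dark flange 92 mm across and 18 mm high at the foot; above it the ridged sleeve, then three dark jaws that stand out of the sleeve's mouth up to 72 mm above the bench. The chuck is bolted down, at a different place and yaw each time
- sleeve (a joint): turn of the chuck's sleeve in rad, growing CLOCKWISE seen from above; starts between 0 and 0.25 (jaws open); each jaw moves in 4 mm per rad. The jaws reach the pin at about 1.0; from there it stiffens steeply (0.2 N m of friction before, about 0.5 N m at 1.2; hard stop at 1.3). Turned to 1.15 or more and let go, it springs back to about 1.09 and stays there, tight
- sleeve_grip (a point): point on the chuck axis at the height to grip the sleeve, 49 mm above the bench. The sleeve is a round ridged steel ring, outer diameter 52 mm, 26 to 64 mm above the bench; it can be pinched across its diameter from above at any yaw (pin and jaws then stand between the fingers, the pin up to 94 mm above the bench)
- jaw0: one of three jaws spaced 120 degrees about the chuck axis, 7 mm wide, 46 to 72 mm above the bench, flat inner face 10 mm from the axis when the sleeve is at 0; origin on the chuck axis at jaw bottom when open; they are moved only by the sleeve
- jaw1: second jaw, like jaw0
- jaw2: third jaw, like jaw0
- pin: loose upright steel pin, 12 mm diameter, 70 mm long, with a 16 mm foot; origin at the centre of its foot, which stands 24 mm above the bench inside the chuck, up to about 2 mm off the axis until gripped; z along the pin
- pin_top (a point): centre of the pin's top face, 94 mm above the bench
- lever: loose cast aluminium lever lying flat, 0.35 to 0.57 kg, 238 mm long. Origin on the bore axis at the underside; x along the arm away from the hub, z up. Hub 58 mm diameter, 38 mm high, 18 mm bore. Arm: straight bar 16 mm wide, 8 to 32 mm above the underside, running to a round end boss (28 mm diameter, 34 mm high) at x = 195 mm. Balance point at x = 62 mm, nearer the hub than the visual middle
- lever_bore (a point): centre of the bore at the lever's underside (same as the lever's origin)
- lever_balance (a point): balance point (centre of mass) of the lever: 62 mm from the bore axis along the arm, 20 mm above the lever's underside, at mid-height of the bar; the bar is 16 mm wide there and 24 mm tall, with free bench on both sides
- paint_jar: bystander: small closed paint jar, 42 mm diameter, 55 mm high, between the chuck and the lever, towards the far side
- screwdriver: bystander: screwdriver, 150 mm long, lying between the chuck and the lever
- washer: bystander: brass washer, 28 mm across, 6 mm thick, lying flat between chuck and lever on the robot's side
- tape_roll: bystander: roll of tape lying flat towards the far side, 76 mm across, 25 mm high
- varnish: bystander: white bottle, 48 mm diameter, 100 mm high, towards the far side
Mind the look-alikes: they are no part of the job. What is shaped like the lever but blue is not meant. Leave any orange look-alike of the chuck alone.

How it is judged:
By the outcome, as a careful person would: the job done as asked, in the order asked, and still so for the second after the job is handed in, while the arm keeps its last pose, push and grip.
It also fails if it takes over 58 s, if anything falls off the work surface, if the arm or the gripper's body presses on something with over 40 N, if the wrist force passes 120 N, or if a joint passes its speed limit or range.

## Working session

There is one attempt and no reset: what is moved stays moved. The work goes in short steps, Python scripts to look and compute and a shell command to move; the robot and the scene stay as the last step left them, time stands still between calls to the robot, and variables do not carry over. Pictures are saved under pics/ and viewed, and the job is handed in when it is done.

```bash
ls; mkdir -p pics
cat > h.py <<'E'
import numpy as np, cv2, pickle
from scipy.spatial.transform import Rotation as Ro
def snap(name,tag):
    from rig import env,eyes
    s=env.sense(); d=eyes.snapshot(name); d=dict(d)
    if 'hand_eye' in d:
        q=s['orientation']; Rt=Ro.from_quat([q[1],q[2],q[3],q[0]]).as_matrix()
        H=np.array(d['hand_eye']); Rwc=Rt@H[:3,:3]; twc=Rt@H[:3,3]+np.array(s['tool_pos'])
        d['R']=Rwc.T; d['t']=-Rwc.T@twc
    d={k:(np.array(v) if k in('R','t','pixels') else v) for k,v in d.items()}
    pickle.dump(d,open(f'pics/{tag}.pkl','wb')); cv2.imwrite(f'pics/{tag}.png',d['pixels'])
    return d
def load(tag): return pickle.load(open(f'pics/{tag}.pkl','rb'))
def proj(d,X):
    c=np.atleast_2d(X)@d['R'].T+d['t']; s=c[:,:2]/c[:,2:]; f=1+d['k1']*(s**2).sum(1,keepdims=True); s=s*f
    return np.c_[d['fx']*s[:,0]+d['cx'],d['fy']*s[:,1]+d['cy']]
def unproj(d,uv,z):
    uv=np.atleast_2d(np.array(uv,float)); p=np.c_[(uv[:,0]-d['cx'])/d['fx'],(uv[:,1]-d['cy'])/d['fy']]; s=p.copy()
    for _ in range(30): s=p/(1+d['k1']*(s**2).sum(1,keepdims=True))
    r=np.c_[s,np.ones(len(s))]@d['R']; o=-d['R'].T@d['t']
    return o+r*((z-o[2])/r[:,2])[:,None]
E
python3 - <<'E'
from h import *
from rig import env
for n in('top','side','wrist'):
    d=snap(n,n+'0'); print(n,(-d['R'].T@d['t']).round(),d['fx'],d['k1'])
s=env.sense();print(s, env.grip_depth)
E
```

```text
pics
top [ 353.   -2. 1088.] 515.5517312847231 -0.1342751136799189
side [375. 599. 815.] 558.5407091779158 -0.10752618118483248
wrist [ 213. -484.  372.] 393.0719128275133 -0.05458022876351149
{'time': 0.15, 'joint_pos': array([-1.40876511e+00,  4.85550602e-02,  9.79160193e-02,  1.62201399e+00,
       -3.57583883e-05,  1.44301726e+00]), 'joint_vel': array([-9.55148457e-04, -2.56122560e-03,  4.69143532e-03, -7.34990721e-05,
       -7.07539119e-04, -1.26182385e-03]), 'joint_efforts': array([ 1.75282425e-03, -3.39259422e+01,  3.20423663e+01,  1.53988675e-02,
       -1.74489082e-04, -2.51104545e-06]), 'tool_pos': array([ 149.93612733, -502.61529479,  230.37846485]), 'orientation': array([-6.32248482e-04,  8.01800896e-01, -5.97590546e-01, -6.80013271e-04]), 'ft_force': array([ 0.23418209, -0.08191806, -0.42595037]), 'moment': array([-0.01386993,  0.06246147,  0.0709386 ]), 'finger_gap': 85.41964374250213} -18.700000000000003
```

View pics/top0.png

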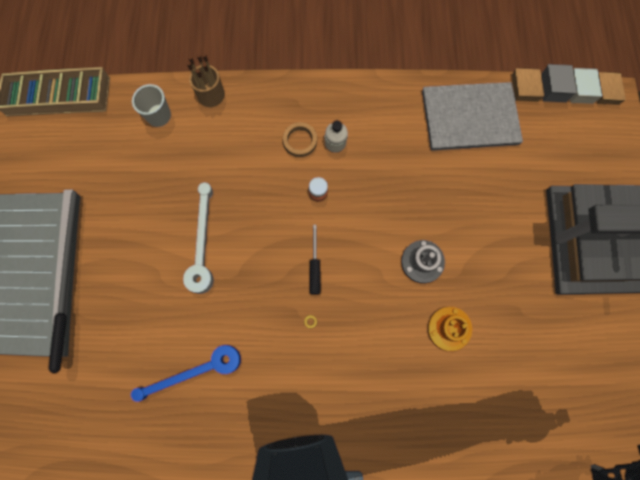

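View pics/side0.png

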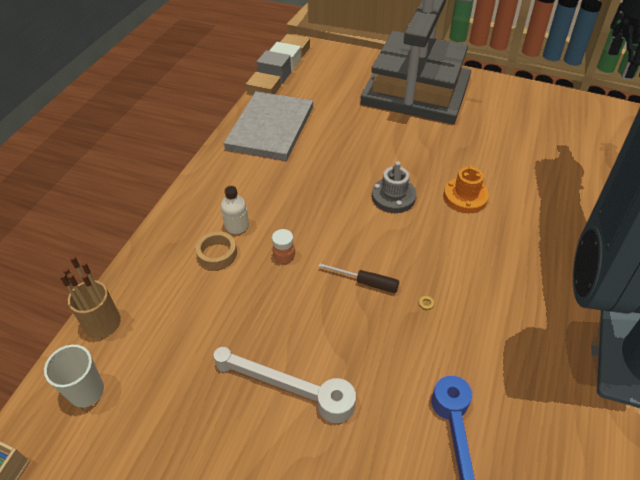

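View pics/wrist0.png

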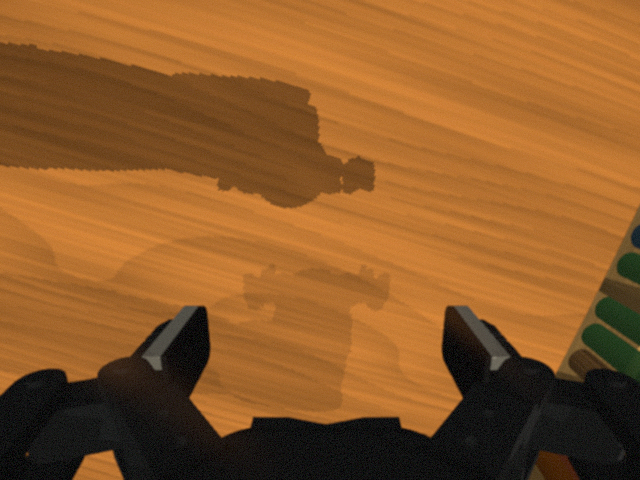

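Top view: the steel chuck is at (425,260), the orange look-alike at (452,328). The silver lever has its hub at (197,279) and boss at (204,188), and the blue look-alike is at (225,360). The steel chuck with the pin and the silver lever are the ones meant; I'll confirm with crops.

Run:
```python
from h import *
T=load('top0');S=load('side0')
a=cv2.resize(T['pixels'][225:355,385:485],None,fx=4,fy=4,interpolation=3)
b=cv2.resize(T['pixels'][175:305,160:260],None,fx=4,fy=4,interpolation=3)
cv2.imwrite('pics/c1.png',np.hstack([a,b]))
a=cv2.resize(S['pixels'][150:220,360:440],None,fx=5,fy=5,interpolation=3)
b=cv2.resize(S['pixels'][340:428,205:365],None,fx=2.5,fy=2.5,interpolation=3)
h=np.zeros((350,800,3),np.uint8);h[:350,:400]=a;h[:220,400:]=b
cv2.imwrite('pics/c2.png',h)
```

```text
(no output)
```

View pics/c1.png

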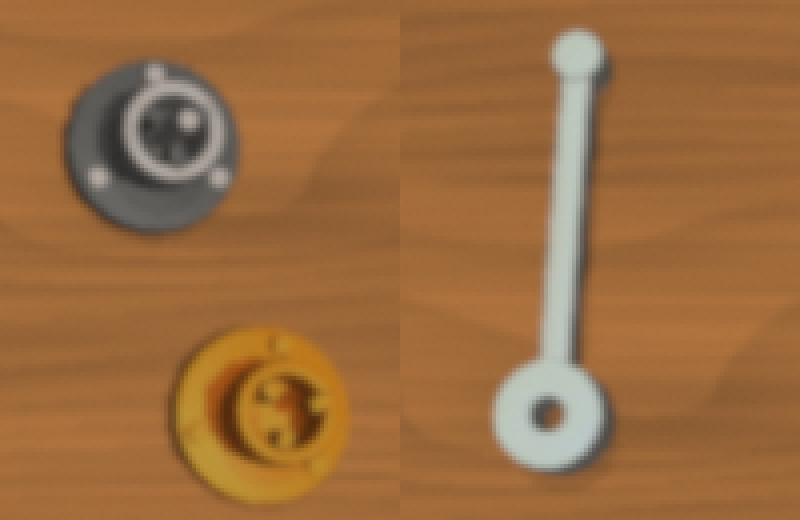

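View pics/c2.png

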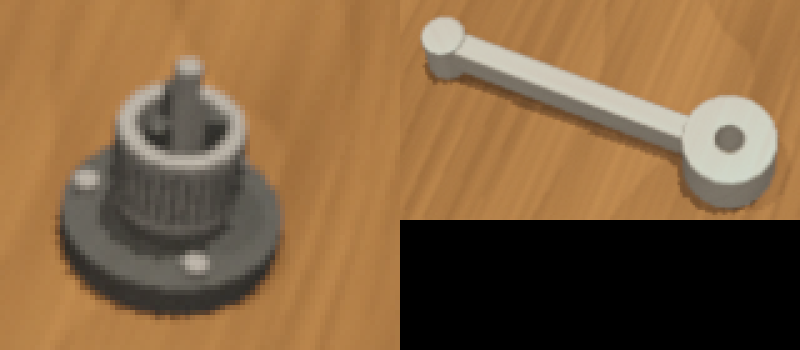

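Run:
```python
from h import *
T=load('top0');S=load('side0')
for n,uv,z in(('ring',(428.2,257.2),64),('flange',(422.7,261.4),18),('pin',(431.7,254.9),94),('hub',(196.9,278.4),38),('boss',(204.2,188.2),34),('jar',(318,187),55),('varn',(337,126),100)):
    print(n,unproj(T,uv,z).round(1))
# side
for n,uv,z in(('ring',(360+180/5,150+120/5),64),('pin',(360+188/5,150+66/5),94),('hub',(205+(729-400)/2.5,340+138/2.5),38),('boss',(205+42/2.5,340+35/2.5),34),('varn',(231.5,192),100),('jar',(283,238),55)):
    print('s',n,unproj(S,np.array(uv)-.4,z).round(1))
```

```text
ring [[ 523.2 -229.5   64. ]]
flange [[ 521.9 -227.6   18. ]]
pin [[ 522.8 -230.    94. ]]
hub [[484.6 243.8  38. ]]
boss [[679.9 237.1  34. ]]
jar [[674.2  -7.2  55. ]]
varn [[791.4 -46.8 100. ]]
s ring [[ 528.4 -232.5   64. ]]
s pin [[ 527.5 -231.    94. ]]
s hub [[488.6 244.   38. ]]
s boss [[683.6 237.5  34. ]]
s varn [[794.3 -42.3 100. ]]
s jar [[678.5  -5.5  55. ]]
```

The crops confirm it: the steel chuck holds a pin and the lever is silver. Both cameras agree within about 5 mm, and the hub-to-boss distance is 195 mm as specified. Next I move to hover above the chuck.

```bash
python3 -m crank '[[100,0.03,0.025,0,0,0,0.12],[100,0.06,0.05,0,0,0,0.24],[100,0.09,0.075,0,0,0,0.36],[100,0.12,0.1,0,0,0,0.48],[100,0.15,0.12,0,0,0,0.6],[100,0.18,0.14,0,0,0,0.72],[100,0.21,0.16,0,0,0,0.84],[100,0.24,0.18,0,0,0,0.96],[100,0.27,0.2,0,0,0,1.08],[100,0.3,0.22,0,0,0,1.2]]'
python3 -m crank '[[100,0.025,0.02,0,0,0,0.12],[100,0.05,0.035,0,0,0,0.24],[100,0.065,0.045,0,0,0,0.36],[100,0.075,0.052,0,0,0,0.48],[100,0.075,0.052,0,0,0,0.48],[100,0.075,0.052,0,0,0,0.48]]'
python3 - <<'E'
from h import *
d=snap('wrist','w1')
from rig import env
s=env.sense();print(s['tool_pos'],s['joint_pos'].round(2),s['moment'],s['ft_force'])
print(proj(d,[[525,-230,64],[525,-230,94]]))
E
```

```text
time: 0.98
tool_pos: [451.2, -281.6, 231.0]
orientation: [-0.0, 0.999, -0.037, -0.0]
ft_force: [0.3, -1.1, -0.2]
finger_gap: 85.3
time: 1.48
tool_pos: [524.9, -230.7, 230.7]
orientation: [-0.0, 0.98, 0.197, -0.001]
ft_force: [-0.9, -0.0, 0.0]
finger_gap: 85.4
[ 524.46840258 -231.22677876  230.87758423] [-0.53  0.18  0.24  1.63 -0.    0.64] [ 0.00646597  0.03347008 -0.01752907] [-0.71494793  0.24416223 -0.66628491]
[[327.18342844 223.9682355 ]
 [327.2830322  232.52915088]]
```

View pics/w1.png

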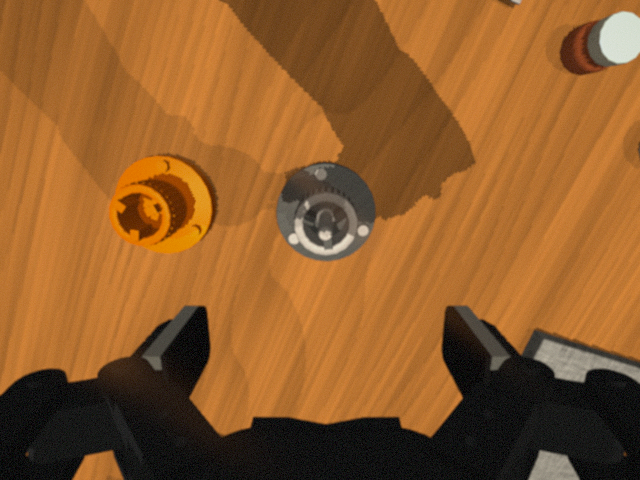

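Run:
```python
from h import *
d=load('w1')
cv2.imwrite('pics/c3.png',cv2.resize(d['pixels'][155:265,270:380],None,fx=5,fy=5,interpolation=3))
```

```text
(no output)
```

View pics/c3.png

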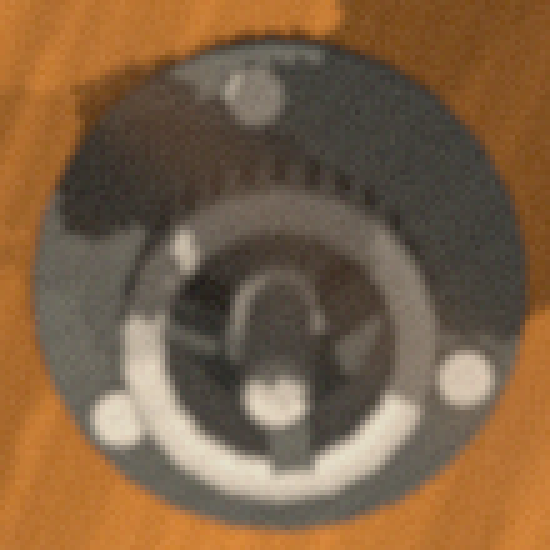

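Run:
```python
from h import *
d=load('w1')
for uv,z in(((325.5,223),64),((325.8,210.9),18),((324.8,234.5),94)): print(unproj(d,uv,z))
from rig import env
H=np.array(env.sense()['tool_pos']);print(H)
```

```text
[[ 523.44979467 -229.79353606   64.        ]]
[[ 522.99382255 -228.20676469   18.        ]]
[[ 523.90556331 -232.06022239   94.        ]]
[ 524.46840258 -231.22677876  230.87758423]
```

```bash
python3 -m crank '[[100,-0.001,0.0015,-0.03,0,0,0],[100,-0.001,0.0015,-0.06,0,0,0],[100,-0.001,0.0015,-0.09,0,0,0],[100,-0.001,0.0015,-0.12,0,0,0],[100,-0.001,0.0015,-0.145,0,0,0],[100,-0.001,0.0015,-0.165,0,0,0],[100,-0.001,0.0015,-0.185,0,0,0],[100,-0.001,0.0015,-0.2,0,0,0],[100,-0.001,0.0015,-0.2,0,0,0]]'
python3 -m crank '[[0,0,0,0,0,0,0],[0,0,0,0,0,0,0],[0,0,0,0,0,0,0],[0,0,0,0,0,0,0],[0,0,0,0,0,0,0],[0,0,0,0,0,0,0]]'
python3 - <<'E'
from h import *
from rig import env
s=env.sense();print(s['tool_pos'],s['joint_pos'].round(2),s['moment'],s['ft_force'],s['finger_gap'])
E
```

```text
time: 2.28
tool_pos: [519.9, -228.9, 27.0]
orientation: [-0.003, 0.981, 0.196, -0.003]
ft_force: [-0.9, 0.4, -1.4]
finger_gap: 85.0
time: 2.78
tool_pos: [524.8, -230.8, 33.8]
orientation: [0.002, 0.98, 0.198, 0.001]
ft_force: [-3.1, 0.4, 7.0]
finger_gap: 50.2
[ 524.80603035 -230.81358676   33.8415659 ] [-0.53  0.22 -0.11  1.24 -0.    0.64] [-0.08281837  0.587491   -0.20644376] [-3.12310194  0.42977859  6.98446654] 50.23073320862044
```

```bash
python3 -m crank '[[0,0,0,0,0,0,0],[0,0,0,0,0,0,0],[0,0,0,0,0,0,0]]'
python3 - <<'E'
from h import *
from rig import env
s=env.sense();print(s['tool_pos'],s['joint_pos'].round(2),s['moment'],s['ft_force'],s['finger_gap'])
d=snap('wrist','w2')
E
```

```text
time: 3.03
tool_pos: [524.8, -230.8, 33.8]
orientation: [0.002, 0.98, 0.198, 0.001]
ft_force: [-3.1, -0.7, 6.0]
finger_gap: 50.5
[ 524.80631238 -230.77914699   33.83707031] [-0.53  0.22 -0.11  1.24 -0.    0.64] [-0.1195236   0.64219807 -0.21188752] [-3.12966274 -0.67557229  6.03586555] 50.54138240996035
```

View pics/w2.png

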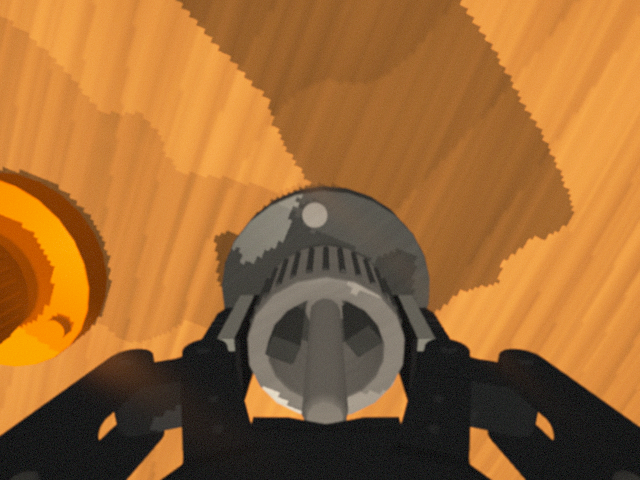

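The pads hold the sleeve on both sides, with the pin standing clear at about (325,360). Now I turn it clockwise.

```bash
python3 -m crank '[[0,0,0,0,0,0,-0.1],[0,0,0,0,0,0,-0.2],[0,0,0,0,0,0,-0.3],[0,0,0,0,0,0,-0.4],[0,0,0,0,0,0,-0.5],[0,0,0,0,0,0,-0.6],[0,0,0,0,0,0,-0.7],[0,0,0,0,0,0,-0.8],[0,0,0,0,0,0,-0.8]]'
python3 - <<'E'
from h import *
from rig import env
s=env.sense();print(s['tool_pos'],s['orientation'],s['joint_pos'].round(2),s['moment'],s['ft_force'],s['finger_gap'])
d=snap('wrist','w3')
E
```

```text
time: 3.83
tool_pos: [524.4, -230.8, 33.8]
orientation: [0.001, 0.98, -0.201, 0.001]
ft_force: [-3.2, -0.6, 6.6]
finger_gap: 50.4
[ 524.41229197 -230.77434259   33.80208362] [ 1.33000200e-03  9.79562289e-01 -2.01134937e-01  8.30364773e-04] [-0.53  0.22 -0.11  1.24 -0.    1.45] [-0.10011     0.91742403 -0.13859131] [-3.15778858 -0.56146784  6.6433295 ] 50.41340171329797
```

View pics/w3.png

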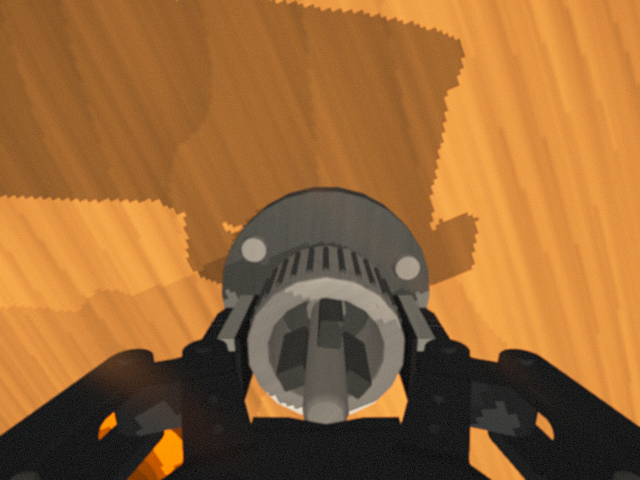

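```bash
cat > r.py <<'E'
from rig import env
s=env.sense();q=s['orientation'];import math
print('yaw',round(2*math.atan2(q[2],q[1]),3),'q6',round(s['joint_pos'][5],3),'M',s['moment'].round(3),'F',s['ft_force'].round(1),'tau6',s['joint_efforts'][5].round(3),s['finger_gap'].round(1), s['tool_pos'].round(1))
E
python3 r.py
python3 -m crank '[[0,0,0,0,0,0,-0.1],[0,0,0,0,0,0,-0.1],[0,0,0,0,0,0,-0.1]]' | tail -0; python3 r.py
python3 -m crank '[[0,0,0,0,0,0,-0.1],[0,0,0,0,0,0,-0.1],[0,0,0,0,0,0,-0.1]]' | tail -0; python3 r.py
```

```text
Traceback (most recent call last):
  File "r.py", line 3, in <module>
    print('yaw',round(2*math.atan2(q[2],q[1]),3),'q6',round(s['joint_pos'][5],3),'M',s['moment'].round(3),'F',s['ft_force'].round(1),'tau6',s['joint_efforts'][5].round(3),s['finger_gap'].round(1), s['tool_pos'].round(1))
                                                                                                                                                                           ^^^^^^^^^^^^^^^^^^^^^
AttributeError: 'float' object has no attribute 'round'
Exception ignored on flushing sys.stdout:
BrokenPipeError: [Errno 32] Broken pipe
Traceback (most recent call last):
  File "r.py", line 3, in <module>
    print('yaw',round(2*math.atan2(q[2],q[1]),3),'q6',round(s['joint_pos'][5],3),'M',s['moment'].round(3),'F',s['ft_force'].round(1),'tau6',s['joint_efforts'][5].round(3),s['finger_gap'].round(1), s['tool_pos'].round(1))
                                                                                                                                                                           ^^^^^^^^^^^^^^^^^^^^^
AttributeError: 'float' object has no attribute 'round'
Exception ignored on flushing sys.stdout:
BrokenPipeError: [Errno 32] Broken pipe
Traceback (most recent call last):
  File "r.py", line 3, in <module>
    print('yaw',round(2*math.atan2(q[2],q[1]),3),'q6',round(s['joint_pos'][5],3),'M',s['moment'].round(3),'F',s['ft_force'].round(1),'tau6',s['joint_efforts'][5].round(3),s['finger_gap'].round(1), s['tool_pos'].round(1))
                                                                                                                                                                           ^^^^^^^^^^^^^^^^^^^^^
AttributeError: 'float' object has no attribute 'round'
```

```bash
sed -i "s/s\['finger_gap'\].round(1)/s['finger_gap'],s['time']/" r.py; python3 r.py
python3 - <<'E'
from h import *
d=snap('wrist','w4')
E
```

```text
yaw -0.601 q6 1.642 M [0.003 0.941 0.067] F [-3.6  0.4  6.7] tau6 0.109 50.111386024127924 4.3833 [ 524.3 -230.7   33.8]
```

View pics/w4.png

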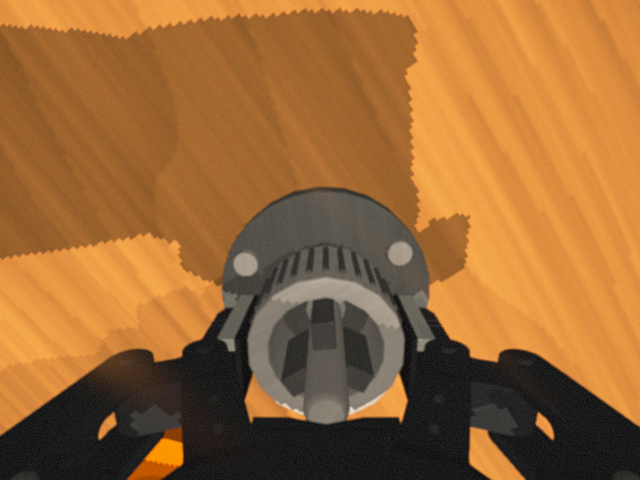

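```bash
python3 -m crank '[[0,0,0,0,0,0,-0.05],[0,0,0,0,0,0,-0.05]]' >/dev/null; python3 r.py
python3 -m crank '[[0,0,0,0,0,0,-0.05],[0,0,0,0,0,0,-0.05]]' >/dev/null; python3 r.py
```

```text
yaw -0.652 q6 1.692 M [0.007 1.041 0.216] F [-4.  -1.   5.8] tau6 0.417 50.44612138183241 4.6 [ 524.3 -230.7   33.8]
yaw -0.701 q6 1.741 M [-0.047  0.976  0.4  ] F [-2.9 -1.3  6.8] tau6 0.58 49.72880680497604 4.7667 [ 524.3 -230.7   33.8]
```

```bash
python3 -m crank '[[0,0,0,0,0,0,-0.04],[0,0,0,0,0,0,-0.04]]' >/dev/null; python3 r.py
python3 -m crank '[[0,0,0,0,0,0,0],[0,0,0,0,0,0,0]]' >/dev/null; python3 r.py
```

```text
yaw -0.74 q6 1.781 M [-0.004  1.023  0.544] F [-3.  -0.9  7.8] tau6 0.676 49.99967238184774 4.9333 [ 524.3 -230.7   33.8]
yaw -0.739 q6 1.78 M [-0.004  1.032  0.523] F [-3.5 -0.5  7.3] tau6 0.523 49.92859871403859 5.1 [ 524.3 -230.7   33.8]
```

```bash
python3 -m crank '[[0,0,0,0,0,0,-0.03],[0,0,0,0,0,0,-0.03],[0,0,0,0,0,0,-0.03]]' >/dev/null; python3 r.py
python3 - <<'E'
from h import *
d=snap('wrist','w5')
cv2.imwrite('pics/c5.png',np.vstack([np.hstack([cv2.resize(load(t)['pixels'][230:430,230:430],None,fx=1.9,fy=1.5) for t in p]) for p in(('w2','w3'),('w4','w5'))]))
E
```

```text
yaw -0.769 q6 1.81 M [-0.02   1.061  0.625] F [-3.2 -1.1  6.1] tau6 0.633 49.95470743402749 5.35 [ 524.3 -230.7   33.8]
```

View pics/c5.png

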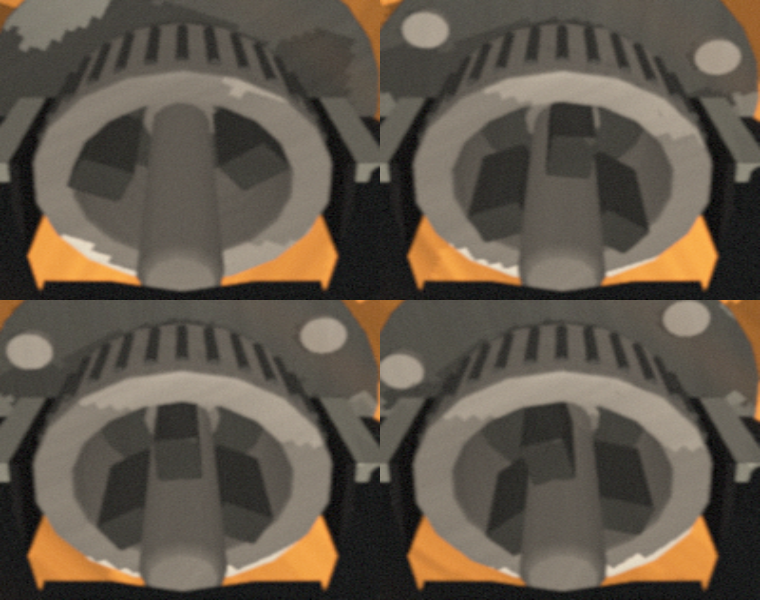

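The ridges keep their place between the pads, so nothing slipped. The jaws bear on the pin, the turn is 1.17 rad, and the torque is 0.6 N m. I let go and rise.

```bash
python3 -m crank '[[100,0,0,0,0,0,0],[100,0,0,0,0,0,0],[100,0,0,0,0,0,0],[100,0,0,0,0,0,0],[100,0,0,0,0,0,0],[100,0,0,0,0,0,0]]' >/dev/null; python3 r.py
python3 -m crank '[[100,0,0,0.03,0,0,0],[100,0,0,0.06,0,0,0],[100,0,0,0.09,0,0,0],[100,0,0,0.12,0,0,0],[100,0,0,0.15,0,0,0],[100,0,0,0.18,0,0,0],[100,0,0,0.2,0,0,0],[100,0,0,0.2,0,0,0],[100,0,0,0.2,0,0,0]]' >/dev/null; python3 r.py
python3 - <<'E'
from h import *
d=snap('wrist','w6')
cv2.imwrite('pics/c6.png',cv2.resize(d['pixels'][155:265,270:380],None,fx=5,fy=5,interpolation=3))
E
```

```text
yaw -0.771 q6 1.812 M [-0.004  0.036  0.002] F [ 0.   1.  -0.6] tau6 0.001 85.48909734161293 5.9 [ 524.  -229.5   31.1]
yaw -0.771 q6 1.812 M [ 0.02   0.006 -0.008] F [-0.5  0.2 -0.6] tau6 0.0 85.17303327106883 6.65 [ 525.  -230.1  233.1]
```

View pics/c6.png

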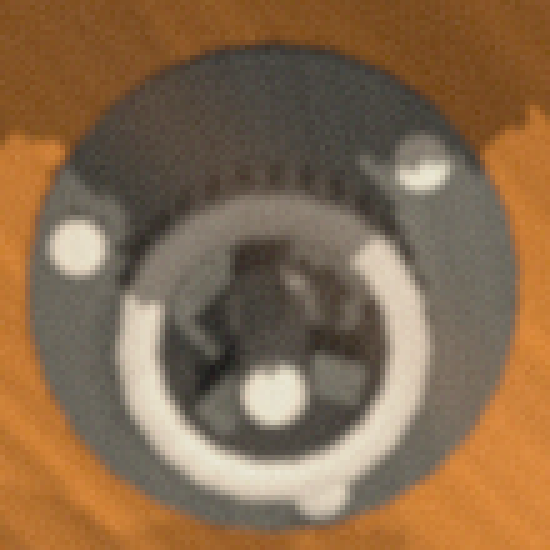

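Run:
```python
from h import *
d=load('w6')
for uv,z in(((324.4,223.6),64),((324.2,211.8),18),((324.4,233.6),94)): print(unproj(d,uv,z))
```

```text
[[ 524.79110874 -229.97071381   64.        ]]
[[ 525.62723258 -228.88082913   18.        ]]
[[ 523.97071663 -230.79242178   94.        ]]
```

The pin top is now centred over the sleeve, with the jaws closed on it. Next is the lever.

```bash
python3 -m crank '[[100,0,0.03,0,0,0,0.12],[100,0,0.06,0,0,0,0.24],[100,0,0.09,0,0,0,0.36],[100,0,0.12,0,0,0,0.48],[100,0,0.15,0,0,0,0.6],[100,0.01,0.18,0,0,0,0.72],[100,0.01,0.21,0,0,0,0.84],[100,0.01,0.24,0,0,0,0.96],[100,0.01,0.27,0,0,0,1.08],[100,0.01,0.3,0,0,0,1.2]]' >/dev/null; python3 r.py
python3 -m crank '[[100,0,0.03,0,0,0,0.12],[100,0,0.06,0,0,0,0.24],[100,0,0.09,0,0,0,0.36],[100,0.01,0.12,0,0,0,0.48],[100,0.014,0.15,0,0,0,0.6],[100,0.014,0.172,0,0,0,0.72],[100,0.014,0.172,0,0,0,0.84],[100,0.014,0.172,0,0,0,0.96],[100,0.014,0.172,0,0,0,1.08],[100,0.014,0.172,0,0,0,1.108]]' >/dev/null; python3 r.py
python3 -m crank '[[100,0,0,0,0,0,0],[100,0,0,0,0,0,0],[100,0,0,0,0,0,0]]' >/dev/null; python3 r.py
python3 - <<'E'
from h import *
d=snap('wrist','w7')
print(proj(d,[[486.5,244,38],[682,237.3,34]]))
E
```

```text
yaw 0.435 q6 1.145 M [ 0.011  0.012 -0.028] F [ 0.9 -0.   0.1] tau6 0.504 85.39668088248999 7.5333 [532.6  71.9 228.5]
yaw 1.542 q6 0.334 M [-0.021 -0.06  -0.02 ] F [-0.6 -0.   0.5] tau6 -0.248 85.19450706465055 8.3667 [546.8 242.5 228.2]
yaw 1.536 q6 0.339 M [ 0.058  0.015 -0.03 ] F [ 0.7 -0.   0.5] tau6 0.002 85.71413672677264 8.6167 [547.4 242.2 229.8]
[[326.11792046 147.53524544]
 [325.96874546 356.03181057]]
```

View pics/w7.png

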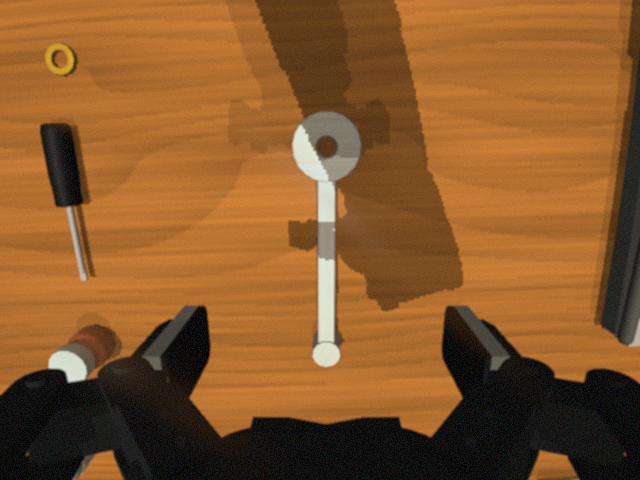

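Run:
```python
from h import *
d=load('w7')
H=unproj(d,(326.6,146),38)[0];B=unproj(d,(326,353.8),34)[0]
e=B-H;print(H,B,np.hypot(*e[:2]),np.arctan2(e[1],e[0]),H+e*62/195.)
```

```text
[485.27580295 244.43945836  38.        ] [679.56632522 237.41201955  34.        ] 194.41757106468535 -0.03615398518006008 [547.05022542 242.2050932   36.72820513]
```

The measurements agree: balance point at (547,242), yaw 1.536. Hub at (326,146) and boss at (326,354) match the prediction. Now I descend.

```bash
python3 -m crank '[[100,0,0,-0.035,0,0,0],[100,0,0,-0.07,0,0,0],[100,0,0,-0.1,0,0,0],[100,0,0,-0.13,0,0,0],[100,0,0,-0.155,0,0,0],[100,0,0,-0.18,0,0,0],[100,0,0,-0.2,0,0,0],[100,0,0,-0.215,0,0,0],[100,0,0,-0.215,0,0,0],[100,0,0,-0.215,0,0,0]]' >/dev/null; python3 r.py
python3 - <<'E'
from h import *
d=snap('wrist','w8')
E
```

```text
yaw 1.537 q6 0.339 M [0.032 0.019 0.027] F [ 0.5 -0.2  0.7] tau6 0.002 84.92465767286454 9.5 [546.8 241.9  15.1]
```

View pics/w8.png

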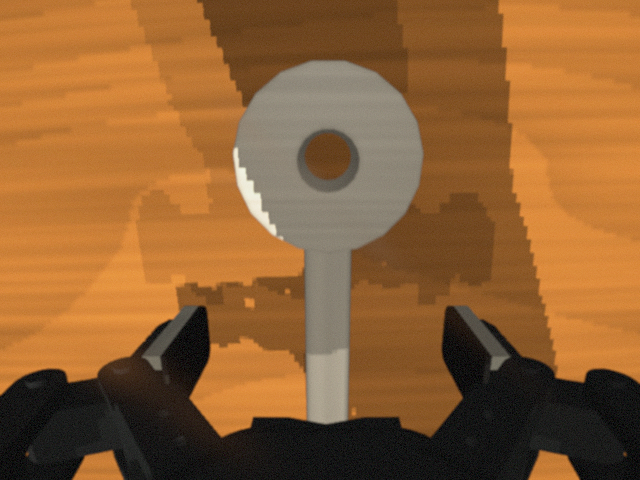

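```bash
python3 - <<'E'
from h import *
d=load('w8')
print(unproj(d,(328.5,155),38))
E
python3 -m crank '[[100,0,0,-0.005,0,0,0],[100,0,0,-0.010,0,0,0],[100,0,0,-0.010,0,0,0]]' >/dev/null; python3 r.py
```

```text
[[484.38935919 244.3180292   38.        ]]
yaw 1.537 q6 0.338 M [-0.015  0.019 -0.01 ] F [-0.2  0.8 -0.1] tau6 0.0 85.61208771909922 9.8 [548.2 242.4   6.4]
```

```bash
python3 -m crank '[[0,-0.0005,0,0,0,0,0],[0,-0.0005,0,0,0,0,0],[0,-0.0005,0,0,0,0,0],[0,-0.0005,0,0,0,0,0],[0,-0.0005,0,0,0,0,0],[0,-0.0005,0,0,0,0,0],[0,-0.0005,0,0,0,0,0],[0,-0.0005,0,0,0,0,0],[0,-0.0005,0,0,0,0,0]]' >/dev/null; python3 r.py
python3 -m crank '[[0,0,0,0.005,0,0,0],[0,0,0,0.01,0,0,0],[0,0,0,0.02,0,0,0],[0,0,0,0.03,0,0,0],[0,0,0,0.03,0,0,0],[0,0,0,0.03,0,0,0]]' >/dev/null; python3 r.py
python3 - <<'E'
from h import *
snap('wrist','w9');snap('side','s9')
E
```

```text
yaw 1.537 q6 0.339 M [-0.043  0.072 -0.093] F [-1.   0.5  0.9] tau6 0.002 15.000954999843291 10.55 [547.8 242.4   6.7]
yaw 1.537 q6 0.339 M [-0.031  0.009  0.009] F [ 0.5 -0.2 -5.3] tau6 -0.0 14.87668480903737 11.05 [548.8 242.8  37.9]
```

View pics/w9.png

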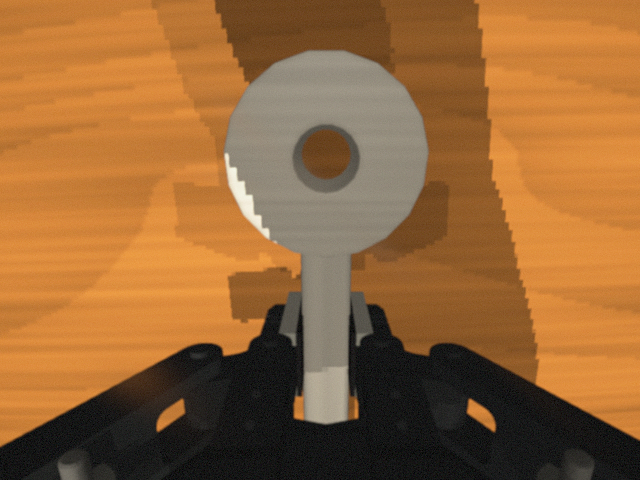

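View pics/s9.png

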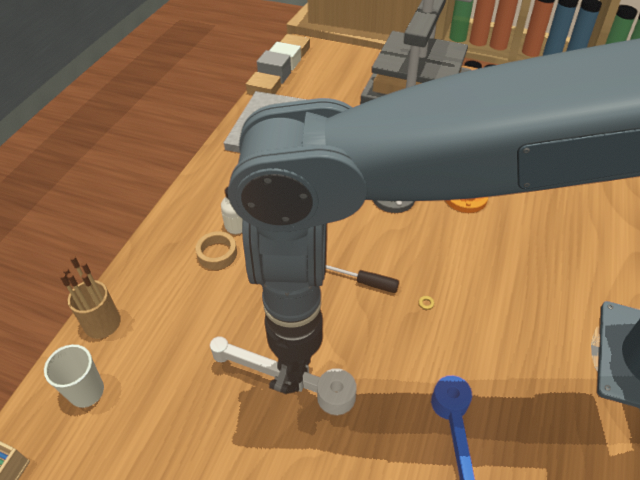

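Run:
```python
from h import *
d=load('w9')
# ellipse of hub top: left 225 right 428, top 50 bottom ~256
for z in (68,69.2,70.5):
  C=unproj(d,(326.6,153),z)[0]; E=unproj(d,[(225,153),(428,153),(326.5,50)],z); print(C,np.hypot(*(E[0]-E[1])[:2]),(C-E[2])[:2])
```

```text
[485.37052747 244.57295605  68.        ] 56.466352422448345 [26.52309703 -0.83302546]
[485.32754224 244.56992344  69.2       ] 55.859034231916304 [26.23783052 -0.82406594]
[485.28097491 244.56663811  70.5       ] 55.201106192173214 [25.9287918  -0.81435979]
```

```bash
cat > fit.py <<'E'
from h import *
from scipy.optimize import least_squares
import sys
def ringfit(d,roi,z,R,x0,fixz=True,sat=70,tool=None):
    x1,x2,y1,y2=roi
    hsv=cv2.cvtColor(d['pixels'],cv2.COLOR_BGR2HSV); m=((hsv[...,1]<sat)&(hsv[...,2]>70)).astype(np.uint8)
    mm=np.zeros_like(m);mm[y1:y2,x1:x2]=m[y1:y2,x1:x2]
    cs,_=cv2.findContours(mm,cv2.RETR_CCOMP,cv2.CHAIN_APPROX_NONE)
    return mm,cs
E
python3 - <<'E'
from fit import *
d=load('w9')
mm,cs=ringfit(d,(200,450,30,250),69,29,None)
for c in cs:
    if len(c)>60: print(len(c),c[:,0].min(0),c[:,0].max(0))
cs=sorted([c[:,0].astype(float) for c in cs if len(c)>60],key=len)
out=cs[-1];inn=cs[0] if len(cs)>1 else None
out=out[(out[:,1]<245)&(out[:,1]>31)]
th=np.linspace(0,2*np.pi,721)
def model(p,R,z): return proj(d,np.c_[p[0]+R*np.cos(th),p[1]+R*np.sin(th),np.full(721,z)])
from scipy.spatial import cKDTree
def res(p,pts,R,z):
    q=model(p,R,z); dist,_=cKDTree(q).query(pts); return dist
for zz in (64,66,68,70):
    for nm,pts,R in(('out',out,29),('in',inn,9)):
        if pts is None: continue
        r=least_squares(lambda p:res(p,pts,R,zz),[486,244],loss='soft_l1'); print(zz,nm,r.x.round(2),np.median(r.fun**1).round(2),r.cost.round(1))
E
```

```text
584 [224  51] [427 249]
145 [300 128] [351 180]
64 out [487.13 244.29] 0.48 85.9
64 in [487.48 244.18] 5.1 689.3
66 out [487.44 244.28] 1.31 363.0
66 in [487.48 243.73] 5.58 757.7
68 out [487.9 244.3] 2.62 960.7
68 in [487.61 243.95] 5.87 826.4
70 out [488.36 244.25] 3.96 1608.5
70 in [487.68 243.86] 6.13 897.1
```

The lever is lifted level, with a moment near zero and 5.3 N of weight. I carry it high over the bystanders.

```bash
python3 -m crank '[[0,0,0,0.015,0,0,0],[0,0,0,0.03,0,0,0],[0,0,0,0.05,0,0,0],[0,0,0,0.07,0,0,0],[0,0,0,0.09,0,0,0],[0,0,0,0.11,0,0,0],[0,0,0,0.13,0,0,0],[0,0,0,0.145,0,0,0],[0,0,0,0.15,0,0,0],[0,0,0,0.15,0,0,0]]' >/dev/null; python3 r.py
python3 -m crank '[[0,0,-0.01,0,0,0,0],[0,0.002,-0.03,0,0,0,0],[0,0.004,-0.05,0,0,0,0],[0,0.006,-0.075,0,0,0,0],[0,0.008,-0.1,0,0,0,0],[0,0.010,-0.125,0,0,0,0],[0,0.012,-0.15,0,0,0,0],[0,0.014,-0.175,0,0,0,0],[0,0.016,-0.2,0,0,0,0],[0,0.018,-0.225,0,0,0,0]]' >/dev/null; python3 r.py
python3 -m crank '[[0,0.002,-0.025,0,0,0,0],[0,0.004,-0.05,0,0,0,0],[0,0.006,-0.075,0,0,0,0],[0,0.008,-0.1,0,0,0,0],[0,0.010,-0.125,0,0,0,0],[0,0.012,-0.15,0,0,0,0],[0,0.014,-0.175,0,0,0,0],[0,0.016,-0.2,0,0,0,0],[0,0.018,-0.22,0,0,0,0],[0,0.019,-0.235,0,0,0,0]]' >/dev/null; python3 r.py
python3 -m crank '[[0,0.0,-0.01,0,0,0,0],[0,0.0,-0.014,0,0,0,0],[0,0.0,-0.014,0,0,0,0],[0,0,-0.014,0,0,0,0]]' >/dev/null; python3 r.py
python3 - <<'E'
from h import *
for n in('wrist','side','top'):snap(n,n+'A')
E
```

```text
yaw 1.537 q6 0.339 M [ 0.008 -0.051 -0.002] F [ 0.5  0.7 -4. ] tau6 0.0 14.966033675107372 11.9833 [548.4 242.7 187.9]
yaw 1.537 q6 -0.057 M [ 0.043 -0.035 -0.003] F [ 0.5 -0.9 -5.8] tau6 0.348 14.65106265629857 12.8167 [563.8  15.5 183.7]
yaw 1.535 q6 -0.432 M [ 0.012 -0.031 -0.017] F [ 0.4 -0.6 -5.1] tau6 0.122 14.885613738605695 13.65 [ 582.8 -219.9  183.4]
yaw 1.538 q6 -0.45 M [ 0.017  0.029 -0.004] F [ 0.4  0.5 -4.9] tau6 -0.004 14.633623962756715 13.9833 [ 584.3 -230.7  186. ]
```

View pics/wristA.png

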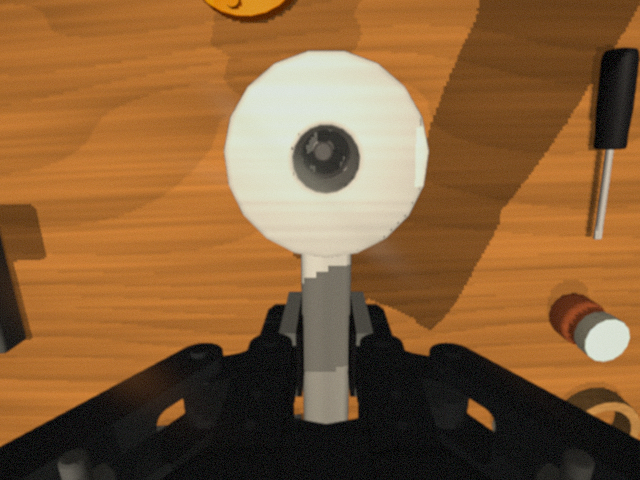

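View pics/sideA.png

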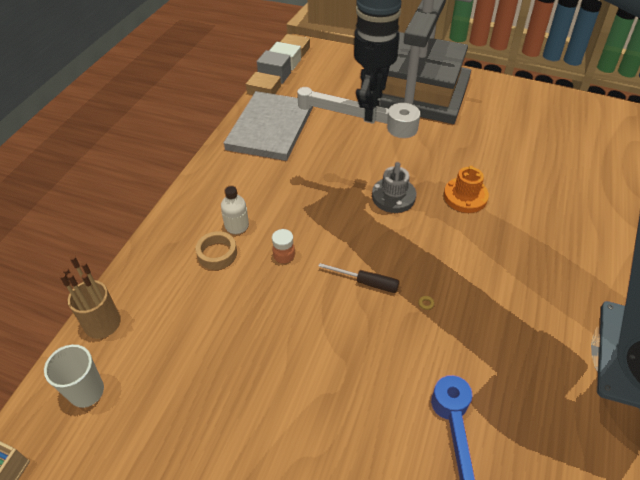

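View pics/topA.png

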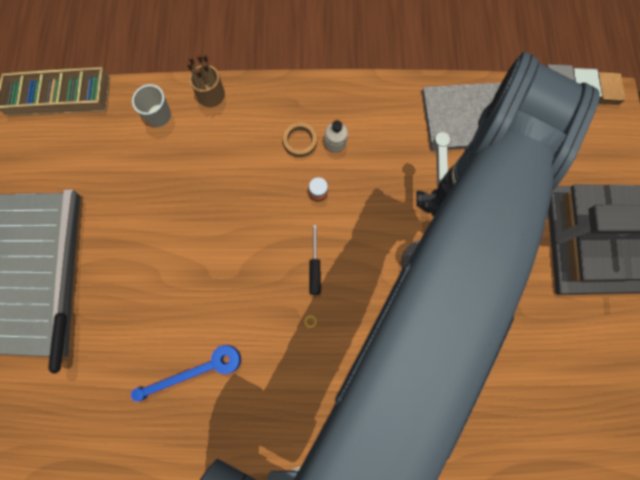

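The wrist view shows the pin through the bore at (323,152), and the side view shows the lever level over the chuck. I descend to 25 mm.

```bash
python3 -m crank '[[0,0,0,-0.01,0,0,0],[0,0,0,-0.02,0,0,0],[0,0.001,-0.001,-0.03,0,0,0],[0,0.001,-0.001,-0.04,0,0,0],[0,0.001,-0.001,-0.05,0,0,0],[0,0.001,-0.001,-0.055,0,0,0],[0,0.001,-0.001,-0.06,0,0,0],[0,0.001,-0.001,-0.06,0,0,0],[0,0.001,-0.001,-0.06,0,0,0],[0,0.001,-0.001,-0.06,0,0,0]]' >/dev/null; python3 r.py
python3 - <<'E'
from h import *
for n in('wrist','side','top'):snap(n,n+'B')
w=load('wristB');s=load('sideB')
a=cv2.resize(w['pixels'][90:210,260:390],(433,400),interpolation=3)
b=cv2.resize(s['pixels'][90:220,290:450],(492,400),interpolation=3)[:, 492-367:]
cv2.imwrite('pics/cB.png',np.hstack([a,b]))
E
python3 r.py
```

```text
yaw 1.537 q6 -0.451 M [ 0.034  0.027 -0.005] F [ 0.8  0.3 -5. ] tau6 -0.0 14.743614764305798 14.9667 [ 585.9 -232.9  127. ]
yaw 1.537 q6 -0.451 M [-0.004  0.031  0.017] F [ 1.1 -0.7 -4.5] tau6 0.0 14.545638838740407 15.1167 [ 586.  -232.9  127.3]
```

View pics/cB.png

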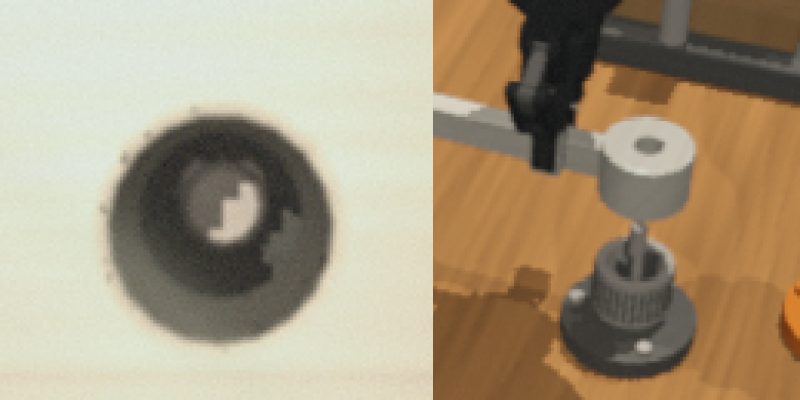

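View pics/sideB.png

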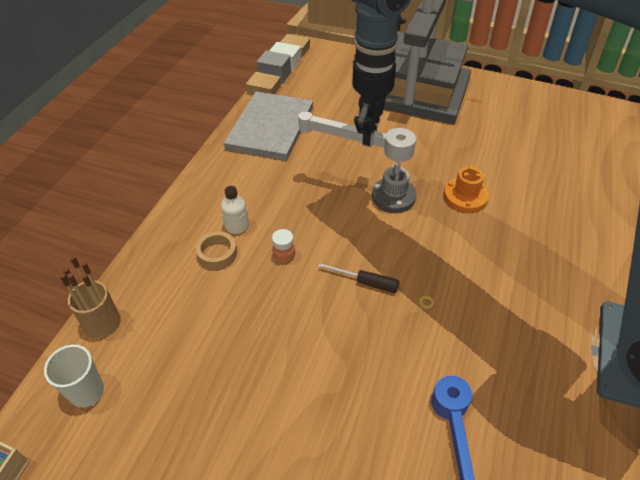

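Run:
```python
from h import *
d=load('wristB'); s=load('sideB')
k=433/130;k2=400/120
f=lambda x,y:(260+x/k-.35,90+y/k2-.35)
print('bore top',unproj(d,f(219,230),158.5),'pin',unproj(d,f(222,201),94))
# bore bottom rim: bottom y 297, left 140,right 300
print('bottom rim pts',unproj(d,[f(140,215),f(300,215),f(220,297)],120.4))
# pred of expected: project bore center at bottom/top assuming pin axis 
k=492/160;k2=400/130
g=lambda x,y:(290+(x-433+125)/k-.35,90+y/k2-.35)
print('side bore top',unproj(s,g(649,145),158.5),'hub face',unproj(s,g(648,149),158.5),'pin@94',unproj(s,g(639,226),94))
print('side sleeve top',unproj(s,g(634,258),64))
print('side underside of hub: near edge z', [unproj(s,g(644,219),z)[0].round(1) for z in(115,120,125)])
```

```text
bore top [[ 524.05197791 -231.41427499  158.5       ]] pin [[ 523.43542163 -231.06065515   94.        ]]
bottom rim pts [[ 523.94182019 -240.2032355   120.4       ]
 [ 524.52741542 -222.48411513  120.4       ]
 [ 533.25982237 -231.64139488  120.4       ]]
side bore top [[ 526.9717592 -231.0293061  158.5      ]] hub face [[ 526.56081676 -227.0299158   158.5       ]] pin@94 [[ 527.0604453 -230.1509235   94.       ]]
side sleeve top [[ 528.32982757 -232.82270728   64.        ]]
side underside of hub: near edge z [array([ 521.4, -213.5,  115. ]), array([ 520.3, -207.7,  120. ]), array([ 519.3, -201.9,  125. ])]
```

```bash
python3 -m crank '[[0,0,0.0005,-0.0012,0,0,0],[0,0,0.0005,-0.0012,0,0,0],[0,0,0.0005,-0.0012,0,0,0],[0,0,0.0005,-0.0012,0,0,0]]' >/dev/null; python3 r.py
python3 - <<'E'
from h import *
for n in('wrist','side'):snap(n,n+'C')
s=load('sideC'); im=cv2.resize(s['pixels'][100:180,290:430],None,fx=5.5,fy=5.5,interpolation=3)
th=np.linspace(0,2*np.pi,61)
def ring(cx,cy,z,R,c):
    p=proj(s,np.c_[cx+R*np.cos(th),cy+R*np.sin(th),0*th+z]);p=((p-[290,100]+.5)*5.5).astype(np.int32)
    cv2.polylines(im,[p],True,c,1)
cx,cy=526.9,-230.5   # side-camera frame bias included
a=-0.035
for dz,c in((0,(0,0,255)),): 
    ring(cx,cy,157.2,29,c);ring(cx,cy,157.2,9,c);ring(cx,cy,119.2,29,c);ring(cx,cy,94,6,(255,0,0))
    ring(cx+195*np.cos(a),cy+195*np.sin(a),153.2,14,c)
cv2.imwrite('pics/cC.png',im)
E
python3 r.py
```

```text
yaw 1.537 q6 -0.45 M [-0.026 -0.022  0.038] F [-0.3  0.8 -5.8] tau6 0.0 14.635011803035608 15.45 [ 585.5 -232.1  125.1]
yaw 1.537 q6 -0.45 M [-0.008 -0.011 -0.014] F [ 0.3  0.5 -4.7] tau6 -0.0 14.84193004712374 15.55 [ 585.5 -232.1  125.1]
```

View pics/cC.png

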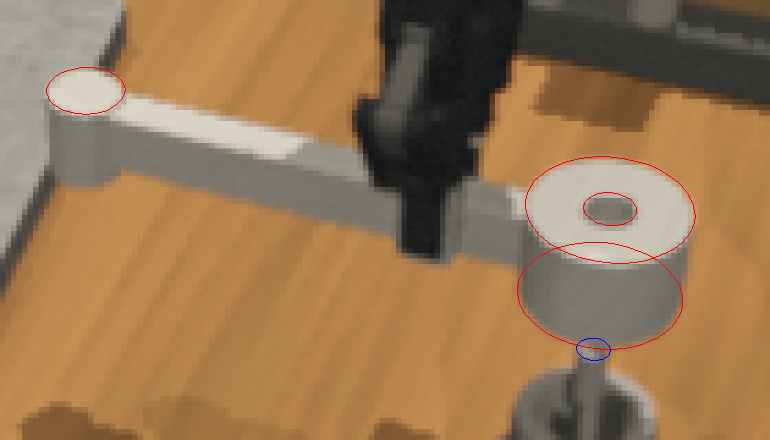

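The predicted outlines for a level lever with its underside about 119 mm up, centred on the pin, lie on the hub, the bore, the boss and the pin top. I hand the job in.

```bash
python3 -c "
from rig import env
print(env.hand_in())"
```

```text
the job is handed in; nothing more can be done
None
```

The job is handed in at about 15.6 s: the chuck grips the pin, and the arm is holding the lever level over it.

- **Chuck:** I turned the sleeve 1.17 rad clockwise without slipping. The torque rose to about 0.6 N m as the jaws met the pin. After I let go, the wrist picture showed the jaws closed on the pin. I did not measure the sleeve's final angle directly.
- **Lever:** I picked up the silver lever at its balance point. The moment stays near zero and the weight reads about 5 N. It is held with the bore centred over the pin within about 1 mm in both the wrist and side views.
- **Height:** The underside is about 24–25 mm above the pin's top by the tool readings. The lever looks level, and the projected outlines match the side picture.
- **Disagreements:** The side camera reads 3–5 mm larger in x than the top and wrist cameras. I relied on how the bore and pin sat relative to each other within each picture, so this should not affect the centring. One hub-size fit from the wrist picture put the hub a few millimetres lower than the tool readings did, but the side view did not support that.
- **Bystanders:** In the last full side view, just before the final 1 mm adjustment, the jar, screwdriver, washer, tape, varnish and both look-alikes were where they started.

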